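# Nip the maple block in the holding board

## Task

Clamp the maple sanding block in the holding board so it can be re-faced: hook a fingertip behind the turned-up lip of the sliding dog and draw it along its track until the block is nipped tight between the dog and the fixed wooden stop, then push the clamping lever on the dog clockwise (seen from above) with the fingertip until it is fully tight. The block stays lying on the board and is never picked up; leave the cork block, jar and cutters beside the board where they are.

Things in the scene. Friction and masses are not known exactly. Their poses are not given: they have to be found in the camera images.
- board: Holding board screwed to the bench: wood, 330 x 120 mm, 45 mm high, with a T-track along its middle. Origin at the centre of its underside (bench top); x along the track, away from the robot within 0.35 rad; z up, top at z = 45 mm. The fixed hardwood stop (80 mm wide, 22 mm high above the board) stands at the end near the robot, its working face at x = -138 mm, looking to +x.
- stop_face (a point): Middle of the lower edge of the fixed stop's working face, on the board's top (board frame -138, 0, 45 mm)
- dog (a joint): Travel (m) of the sliding dog: 0 = its jaw is 150 mm from the stop, the block's length, so the block is nipped; positive = total slack at the block's two ends, growing along board +x. Range -0.03 to 0.075. Drag 3 N, about 35 N when the lever is tight; stays where left. Aluminium, 54 mm along x, 62 mm wide, 14 mm high, cork-faced jaw 22 mm high facing the block, lip at the far end.
- dog_lip (a point): Middle of the back (+x) face of the dog's turned-up lip, 20 mm above the board's top and 54 mm behind the jaw face. The lip is a 4 mm upright plate, 62 mm wide across the track, from the board's top to 30 mm above it, with at least 55 mm of open space behind before the steel tool box, which is 100 mm high. It is drawn towards board -x.
- dog_jaw (a point): Middle of the dog's cork jaw face, 10 mm above the board's top; the face looks along board -x
- lever (a joint): Angle (rad) of the black clamping lever on the dog: 0 = slack, pointing across to board +y; grows clockwise seen from above to a hard stop at 1.45, pointing nearly along board +x over the lip. From about 0.6 its eccentric foot spreads a shoe in the track and locks the dog; it stiffens (roughly 4 N at its end), passes over centre at 1.2 and then stays. Fully tight = at its stop.
- lever_pivot (a point): On the lever's upright axis, 45 mm above the board's top (90 mm above the bench), at the height of the arm's middle; 28 mm behind the jaw face. The hub is 22 mm in diameter with its top at 50 mm above the board.
- lever_end (a point): Centre of the lever's thick end, on the arm's axis, 60 mm from the pivot, 49 mm above the board's top. The arm is a round bar, 10 mm thick near the hub and 13 mm at the end, rising gently outwards, reaching 74 mm from the pivot. While slack, its outer half has free space beneath it down to the board.
- block: Maple sanding block, 150 mm long, 45 mm wide, 26 mm high; origin at the centre of its underside, its own y axis along its length, which lies along the board's x. It lies loose on the board over the track between the stop and the dog; 0.15 to 0.29 kg.
- cork: Cork sanding block 56 x 90 x 29 mm lying on the bench to the right of the board, origin at the centre of its underside; not to be disturbed
- jar: Amber glass jar with a black lid, 44 mm diameter, 55 mm high, standing to the left of the board, origin at the centre of its underside; not to be disturbed
- cutters: Pliers-like cutters with red handles, 52 x 140 x 14 mm, lying to the left of the board, origin at the centre of the underside; not to be disturbed

How it is judged:
By the outcome, as a careful person would: the job done as asked, in the order asked, and still so for the second after the job is handed in, with the robot touching nothing.
It also fails if it takes over 42 s, if anything falls off the work surface, if the arm or the gripper's body presses on something with over 40 N, if the wrist force passes 120 N, or if a joint passes its speed limit or range.

## Robot

A 6-joint arm with a two-finger parallel gripper is mounted at the origin on a cart in front of the work surface, level with it; the furniture and walls round the work are solid. World frame = base frame: x ahead of the robot, y to its left, z up, the work surface at z = 0. Lengths are in m, angles in degrees, forces in N, time in s.
With the tool pointing down it reaches from about 0.3 to 0.85 m from the base axis. Payload 4.2 kg.
Tool frame: the origin (TCP) lies at the very end of the fingers, on their centre line; the grasp point (between the pads) lies 19 mm behind it (arm.grip_depth is the distance from the TCP to the grasp point, in m); z points along the fingers, y is the line along which they close (so a half turn about z gives the same grasp; the last joint's range is limited). The gripper opens to 91 mm and grips with 3 to 60 N. Pads are 32 mm wide; open, the fingers measure 118 mm over their backs; the gripper's body (76 mm by 178 mm) begins 60 mm behind the grasp point.
Start: joints at [75.229, 18.312, 89.639, -0, 72.044, -1.146], TCP at [0.135, 0.559, 0.189] pointing down, gripper open.
Joint ranges: [-177.97, 177.97], [-48.28, 115.42], [12.27, 149.76], [-77.06, 257.06], [2.81, 150.46], [-146.56, 146.56]. Speed limits (degrees/s): [147.25, 147.25, 180, 180, 180, 180].

## Interface

Orientations are given as a 3x3 rotation matrix whose columns are the frame's x, y, z axes.
In Python, from workcell import arm gives the robot as it stands.
- The arm moves only by the tool apply_moves, never from a script. Its argument "deltas" is a list of rows, each a list of 3 entries, a list of its own where there are three numbers: the shift along the tool's x, y, z normalised to -1 to 1, where 1 is 0.1 m, then the turn, a rotation vector about the tool's x, y, z normalised to -1 to 1, where 1 is 60 degrees, then the gripper command: -1 is shut, 1 is fully open, values between are in proportion. A call has 1 to 10 rows; each row shifts and turns the commanded pose from where the row before left it, along the tool's axes as they then stand; what a row does not reach is not made up. A row lasts 1/12 s, in which the tool goes at most 41.7 mm and 7.16 degrees, less where a joint would pass 70% of its speed; a pose out of reach is approached as far as the arm can. A call with a number of a shift or a turn outside -1 to 1 is refused whole. A call with a gripper value outside its range is refused whole. The fingers move at their own pace and stop on an object; the grip force is fixed at half the most. Time passes only in rows, so rows that do not move let the fingers close. It gives the time, the measured TCP pose, the force, the opening and the grip force at its end, in the units of the state.
- arm.get_state(): the state, without advancing time (a new reading comes with each control period).
- arm.get_image(name): name is "side" or "top" or "wrist"; returns the picture (384x512x3 uint8, blue, green, red); there is no depth.
- arm.get_calibration(name): a dict with "intrinsics" (3x3 intrinsics, pixels), "world_from_camera" (4x4, takes a point from camera to world coordinates). Camera axes: x right, y up, looking along -z (the intrinsics and any distortion apply to the point x, -y, -z); pixel columns grow to the right and rows downward; lengths in m; the calibration is good to about 2 mm. A picture is of the moment at which its call begins: read the wrist's pose just before it. get_calibration takes no time and is no camera call; for the wrist camera it gives the pose at the moment of the call.
- arm.job_done(): hands the job in; it is judged then, once.
Trained networks look in the newest picture that a camera, given by its name, has taken for a name from the list of things; names that differ only in an ending like _2 or _b are one class to them, and where a whole thing is asked for, a point or a joint stands for the part that bears it (a point fixed in the world has none). Each returns a list of dicts, best first, with "score" (0 to 1); they miss things now and then, are a little off and sometimes report something else, mostly with a low value. They report only what shows in the picture. A call takes as long as a camera call.
- arm.outline_of(camera, thing): "pixels" (384x512 bool, what is visible of it) and "location" ([column, row] in pixels, amid what is visible of it).
The state is a dict: "time_s": time; "q": joint angles; "joint_velocities": joint speeds; "tau": joint torques, N m; "ee_pos": TCP position; "eef_rot": TCP orientation; "contact_force": force on the tool from outside, world axes, zero at the start; "torque": the same for the moment, N m; "opening": opening from 0.0 (shut) to 1.0 (fully open); "grip_force": force on a finger pad.
Only numpy, scipy, OpenCV 4.12 (cv2) and the standard library are available. Lean on these libraries where they do the work, as an engineer would, in place of code of your own. Each camera call takes 0.05 s, during which the arm holds its last target. There are 200 camera calls.

## Working session

There is one attempt and no reset: what is moved stays moved. The work goes in short steps, Python scripts to look and compute and a tool call to move; the robot and the scene stay as the last step left them, time stands still between calls to the robot, and variables do not carry over. Pictures are saved under pics/ and viewed, at most 10 in all, crops included, and the job is handed in when it is done.

Besides the shell and the picture viewer there is one more tool, called after "Call:" as name(argument=value, ...) on one line, values as JSON. apply_moves: Moves the arm, as the interface text tells. Scaled input: -1 to 1 covers 0.1 m each way for a shift and 60 degrees each way for a turn. Its arguments: {"type":"object","properties":{"deltas":{"type":"array","items":{"type":"array"}}},"required":["deltas"]}

```bash
mkdir -p pics; ls; python3 - <<'E'
from workcell import arm
import cv2,numpy as np
for n in("top","side"):
    cv2.imwrite(f"pics/{n}0.png",arm.get_image(n))
    c=arm.get_calibration(n);print(n,np.round(c["intrinsics"],1).tolist(),np.round(c["world_from_camera"],3).tolist())
    for t in("board","dog","dog_lip","lever","lever_end","block","cork","jar"):
        r=arm.outline_of(n,t)
        print(t,[(round(float(x["score"]),2),np.round(x["location"]).tolist(),int(x["pixels"].sum())) for x in r[:2]])
print({k:np.round(v,3).tolist() for k,v in arm.get_state().items()})
E
```

```text
pics
top [[467.6, 0.0, 250.9], [0.0, 467.6, 185.1], [0.0, 0.0, 1.0]] [[0.008, 0.979, -0.206, 0.246], [-1.0, 0.007, -0.006, 0.056], [-0.004, 0.206, 0.979, 1.45], [0.0, 0.0, 0.0, 1.0]]
board [(0.81, [238.0, 186.0], 3518)]
dog [(0.87, [239.0, 158.0], 454)]
dog_lip [(0.84, [240.0, 163.0], 458)]
lever [(0.65, [228.0, 158.0], 156), (0.45, [190.0, 171.0], 180)]
lever_end [(0.54, [233.0, 157.0], 151)]
block [(0.62, [230.0, 208.0], 770), (0.44, [188.0, 171.0], 206)]
cork [(0.92, [350.0, 196.0], 519), (0.37, [239.0, 161.0], 451)]
jar [(0.48, [190.0, 169.0], 170)]
side [[434.9, 0.0, 263.5], [0.0, 434.9, 191.5], [0.0, 0.0, 1.0]] [[1.0, -0.009, 0.013, 0.525], [0.015, 0.724, -0.689, -0.739], [-0.003, 0.69, 0.724, 0.916], [0.0, 0.0, 0.0, 1.0]]
board [(0.59, [284.0, 194.0], 3719), (0.3, [305.0, 172.0], 168)]
dog [(0.77, [299.0, 187.0], 478), (0.23, [295.0, 156.0], 269)]
dog_lip [(0.73, [300.0, 181.0], 512)]
lever [(0.43, [302.0, 177.0], 124)]
lever_end [(0.66, [303.0, 176.0], 159), (0.43, [283.0, 196.0], 3594)]
block [(0.54, [300.0, 186.0], 498)]
cork [(0.65, [263.0, 306.0], 1023)]
jar [(0.74, [292.0, 158.0], 250)]
{'time_s': 0.9, 'q': [75.231, 18.31, 89.64, 0.0, 72.045, -1.145], 'joint_velocities': [-0.033, 0.116, -0.07, 0.036, -0.04, -0.037], 'tau': [0.0, -41.236, -23.223, 0.073, 0.038, -0.0], 'ee_pos': [0.135, 0.559, 0.189], 'eef_rot': [[-0.972, 0.236, 0.0], [0.236, 0.972, 0.0], [0.0, 0.0, -1.0]], 'contact_force': [-0.586, -0.239, -0.328], 'torque': [-0.042, -0.031, -0.044], 'grip_force': 0.0, 'opening': 1.003}
```

```bash
python3 - <<'E'
import cv2,numpy as np
t=cv2.imread("pics/top0.png")[110:260,150:390];s=cv2.imread("pics/side0.png")[120:330,180:400]
t=cv2.resize(t,None,fx=3.3,fy=3.3,interpolation=2);cv2.imwrite("pics/t.png",t)
s=cv2.resize(s,None,fx=2.85,fy=2.85,interpolation=2);cv2.imwrite("pics/s.png",s)
E
```

```text
(no output)
```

View pics/t.png

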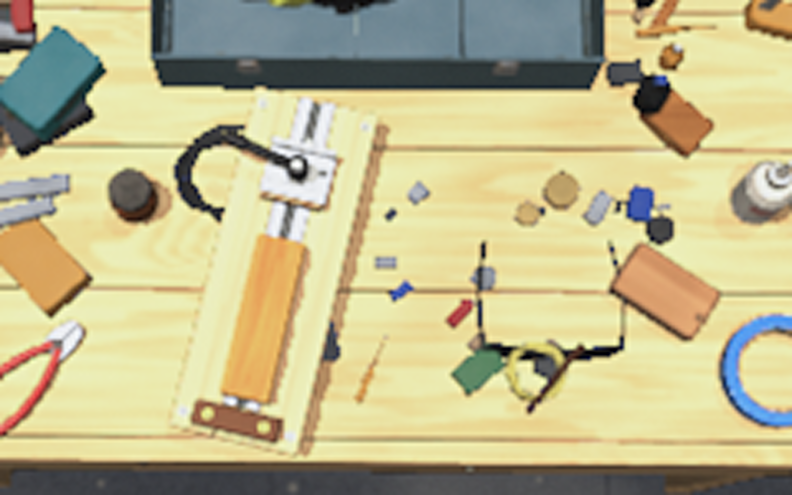

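View pics/s.png

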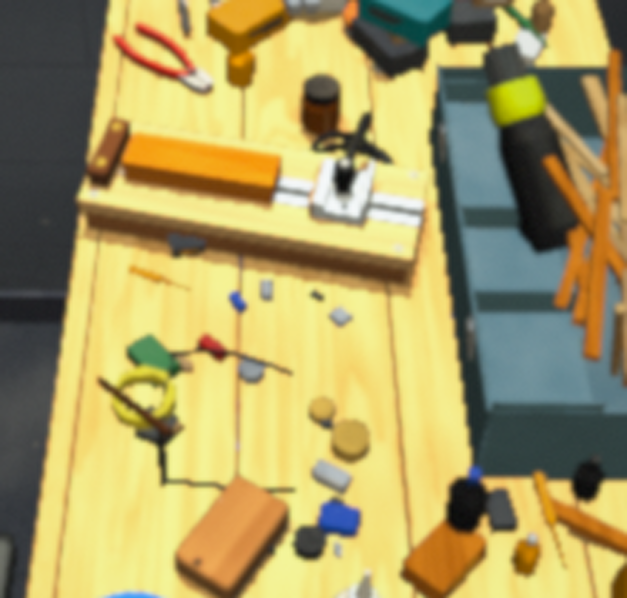

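The top view shows the board tilted slightly clockwise, with the block near the stop, the dog hub at crop (298,167), and the lever pointing left. The tool box is behind it. The side view agrees.

```bash
cat > h.py <<'E'
from workcell import arm
import cv2,numpy as np
def ray(cam,uv,z,cal=None):
    c=cal or arm.get_calibration(cam);K=np.array(c["intrinsics"]);T=np.array(c["world_from_camera"])
    d=np.linalg.inv(K)@[uv[0],uv[1],1];d=T[:3,:3]@(d*[1,-1,-1]);o=T[:3,3]
    return o+d*(z-o[2])/d[2]
def proj(cam,p,cal=None):
    c=cal or arm.get_calibration(cam);K=np.array(c["intrinsics"]);T=np.array(c["world_from_camera"])
    q=(T[:3,:3].T@(np.asarray(p)-T[:3,3]))*[1,-1,-1];q=K@q;return q[:2]/q[2]
E
python3 - <<'E'
from h import *
print(arm.get_calibration("top").keys())
f=lambda p,z:ray("top",(p[0]/3.3+150,p[1]/3.3+110),z)
g=lambda p,z:ray("side",(p[0]/2.85+180,p[1]/2.85+120),z)
c=[f(p,.045) for p in((258,88),(383,122),(300,455),(172,425))]
for p in c:print(np.round(p,3))
m=np.mean(c,0);d=(c[0]+c[1]-c[2]-c[3]);yaw=np.arctan2(d[1],d[0]);print("center",m,"yaw",np.degrees(yaw),np.linalg.norm(c[0]-c[3]),np.linalg.norm(c[0]-c[1]))
R=np.array([[np.cos(yaw),-np.sin(yaw)],[np.sin(yaw),np.cos(yaw)]])
B=lambda w:np.round(R.T@(w[:2]-m[:2])*1000,1)
print("hub",B(f((298,166),.095)),B(g((345,165),.095)))
print("leverend",B(f((240,138),.094)),"block ends",B(f((280,237),.071)),B(f((250,402),.071)))
print("side corners",[B(g(p,.045)) for p in((80,197),(408,262),(430,172))])
print("jar",f((133,190),.05), "lip world x",R)
E
```

```text
dict_keys(['intrinsics', 'world_from_camera'])
[0.697 0.137 0.045]
[0.664 0.018 0.045]
[0.35  0.093 0.045]
[0.376 0.209 0.045]
center [0.52182696 0.11428876 0.045     ] yaw -13.045727369656333 0.3286054145832303 0.12342092094738896
hub [87.1  1.9] [90.8  0.6]
leverend [100.7  59.7] block ends [24.1  4.1] [-128.8   -6.2]
side corners [array([-158.6,  -54. ]), array([164.6, -61.1]), array([168.2,  61.5])]
jar [0.59480948 0.25184929 0.05      ] lip world x [[ 0.97419022  0.22572862]
 [-0.22572862  0.97419022]]
```

Call:
apply_moves(deltas=[[[-0.31,-0.17,0],[0,0,0],-1],[[-0.31,-0.17,0],[0,0,0],-1],[[-0.31,-0.17,0],[0,0,0],-1],[[-0.31,-0.17,0],[0,0,0],-1],[[-0.31,-0.17,0],[0,0,0],-1],[[-0.31,-0.17,0],[0,0,0],-1],[[-0.31,-0.17,0],[0,0,0],-1],[[-0.31,-0.17,0],[0,0,0],-1],[[-0.31,-0.17,0],[0,0,0],-1],[[-0.31,-0.17,0],[0,0,0],-1]])

```text
time_s: 1.73
ee_pos: [0.3978, 0.3193, 0.1897]
eef_rot: [[-0.972, 0.236, 0.0], [0.236, 0.972, 0.0], [-0.0, 0.001, -1.0]]
contact_force: [0.6, -0.2, 0.5]
opening: 0.302
grip_force: 0.0
```

Call:
apply_moves(deltas=[[[-0.31,-0.17,0],[0,0,0],-1],[[-0.31,-0.17,0],[0,0,0],-1],[[-0.31,-0.17,0],[0,0,0],-1],[[-0.31,-0.17,0],[0,0,0],-1],[[-0.31,-0.17,0],[0,0,0],-1],[[-0.31,-0.17,0],[0,0,0],-1],[[-0.31,-0.17,0],[0,0,0],-1],[[-0.31,-0.17,0],[0,0,0],-1],[[-0.31,-0.17,0],[0,0,0],-1],[[0,0,0],[0,0,0],-1]])

```text
time_s: 2.57
ee_pos: [0.6361, 0.1015, 0.1886]
eef_rot: [[-0.971, 0.24, 0.003], [0.24, 0.971, -0.002], [-0.003, -0.002, -1.0]]
contact_force: [-0.1, -0.1, -1.0]
opening: 0.008
grip_force: 0.0
```

```bash
python3 - <<'E'
from h import *
s=arm.get_state();c=arm.get_calibration("wrist")
cv2.imwrite("pics/w1.png",arm.get_image("wrist"))
print(np.round(s["ee_pos"],3),np.round(s["eef_rot"],3).tolist(),s["time_s"],np.round(s["contact_force"],1),s["opening"]);print(np.round(c["world_from_camera"],3).tolist())
m=np.array([.5218,.1143]);a=np.radians(-13.05);R=np.array([[np.cos(a),-np.sin(a)],[np.sin(a),np.cos(a)]])
print("board xy",R.T@(s["ee_pos"][:2]-m))
E
```

```text
[0.636 0.101 0.189] [[-0.971, 0.24, 0.003], [0.24, 0.971, -0.002], [-0.003, -0.002, -1.0]] 2.5667 [-0.1 -0.1 -1. ] 0.007716054183284265
[[0.241, -0.934, -0.263, 0.563], [0.971, 0.231, 0.067, 0.12], [-0.002, -0.271, 0.963, 0.383], [0.0, 0.0, 0.0, 1.0]]
board xy [0.11427542 0.01333969]
```

View pics/w1.png

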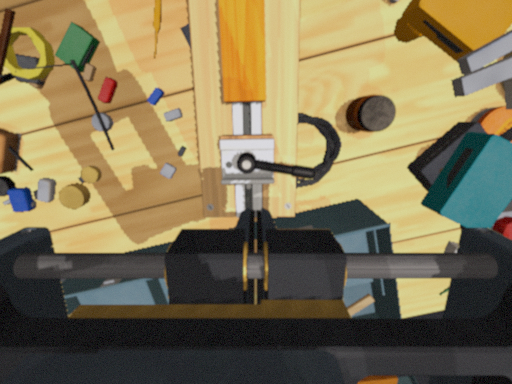

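The wrist view shows the hub at about (246,162), the dog's rear edge near row 180, the lever running to (312,173), and the near end of the block at row 102.

```bash
python3 - <<'E'
from h import *
m=np.array([.5218,.1143]);a=np.radians(-13.05);R=np.array([[np.cos(a),-np.sin(a)],[np.sin(a),np.cos(a)]])
B=lambda w:np.round(R.T@(w[:2]-m)*1000,1)
for n,uv,z in(("hub",(246,162),.095),("hub base",(246,166),.09),("end",(312,173),.095),("lipL",(221,183),.075),("lipR",(274,182),.075),("blk",(222,102),.071),("blk",(265,102),.071),("edge L40",(192,40),.045),("edgeR40",(299,40),.045),("edgeR150",(298,150),.045),("cornR",(297,216),.045)):
    w=ray("wrist",uv,z);print(n,B(w),np.round(w,3))
im=cv2.imread("pics/w1.png")[90:225,180:360];cv2.imwrite("pics/w1c.png",cv2.resize(im,None,fx=4.4,fy=4.4,interpolation=2))
E
```

```text
hub [83.5  5.7] [0.604 0.101 0.095]
hub base [88.6  5.5] [0.609 0.1   0.09 ]
end [96.3 75.4] [0.633 0.166 0.095]
lipL [110.6 -24.2] [0.624 0.066 0.075]
lipR [110.3  36.5] [0.637 0.125 0.075]
blk [ 22.2 -19.3] [0.539 0.09  0.071]
blk [22.9 26.8] [0.55  0.135 0.071]
edge L40 [-44.3 -52.3] [0.467 0.073 0.045]
edgeR40 [-42.6  65.4] [0.495 0.188 0.045]
edgeR150 [77.9 67.5] [0.613 0.162 0.045]
cornR [163.3  68.5] [0.696 0.144 0.045]
```

View pics/w1c.png

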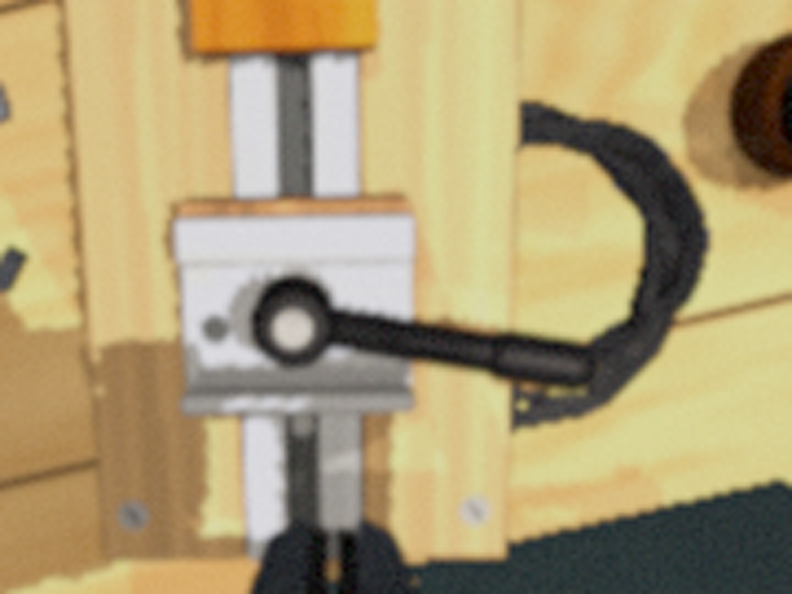

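Call:
apply_moves(deltas=[[[-0.12,-0.04,0],[0,0,0],-1],[[-0.12,-0.04,0],[0,0,0],-1],[[0,0,0.25],[0,0,0],-1],[[0,0,0.25],[0,0,0],-1],[[0,0,0.25],[0,0,0],-1],[[0,0,0],[0,0,0],-1]])

```text
time_s: 3.12
ee_pos: [0.6488, 0.0932, 0.1092]
eef_rot: [[-0.972, 0.235, -0.011], [0.235, 0.972, -0.001], [0.01, -0.003, -1.0]]
contact_force: [-0.7, 0.8, -0.7]
opening: 0.004
grip_force: 0.0
```

```bash
python3 - <<'E'
from h import *
s=arm.get_state()
a,b=arm.get_image("wrist"),arm.get_image("side")
cv2.imwrite("pics/w2.png",np.hstack([cv2.resize(a,(400,300)),cv2.resize(b[130:250,220:380],(400,300),interpolation=2)]))
m=np.array([.5218,.1143]);r=np.radians(-13.05);R=np.array([[np.cos(r),-np.sin(r)],[np.sin(r),np.cos(r)]])
print("board xy",R.T@(s["ee_pos"][:2]-m),s["ee_pos"][2], s["time_s"])
E
```

```text
board xy [0.1284561  0.00815853] 0.10916138063876535 3.1167
```

View pics/w2.png

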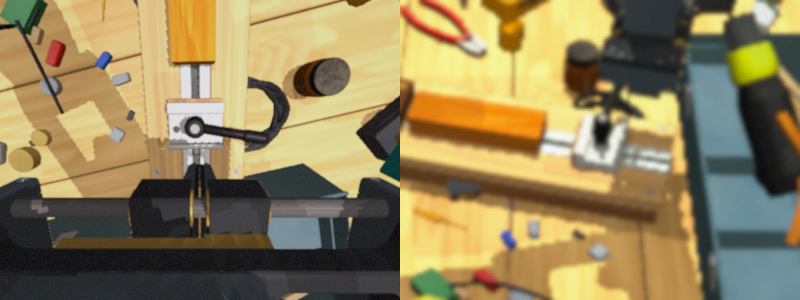

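The fingers are centred across the track, just behind the lip. They need a few more millimetres of clearance before going down.

Call:
apply_moves(deltas=[[[-0.08,0,0],[0,0,0],-1],[[0,0,0],[0,0,0],-1],[[0,0,0],[0,0,0],-1]])

```text
time_s: 3.47
ee_pos: [0.6625, 0.0911, 0.1163]
eef_rot: [[-0.972, 0.236, 0.004], [0.236, 0.972, 0.001], [-0.003, 0.001, -1.0]]
contact_force: [-0.5, -0.4, 0.1]
opening: 0.005
grip_force: 0.0
```

```bash
cat >> h.py <<'E'
m=np.array([.5218,.1143]);_r=np.radians(-13.05);R=np.array([[np.cos(_r),-np.sin(_r)],[np.sin(_r),np.cos(_r)]])
B=lambda w:np.round(R.T@(np.asarray(w)[:2]-m)*1000,1)
E
python3 - <<'E'
from h import *
s=arm.get_state();print(B(s["ee_pos"]),s["ee_pos"][2])
im=arm.get_image("wrist");cv2.imwrite("pics/w3.png",cv2.resize(im[100:300,160:360],(600,600),interpolation=2))
E
```

```text
[142.3   9.1] 0.11634225572430348
```

View pics/w3.png

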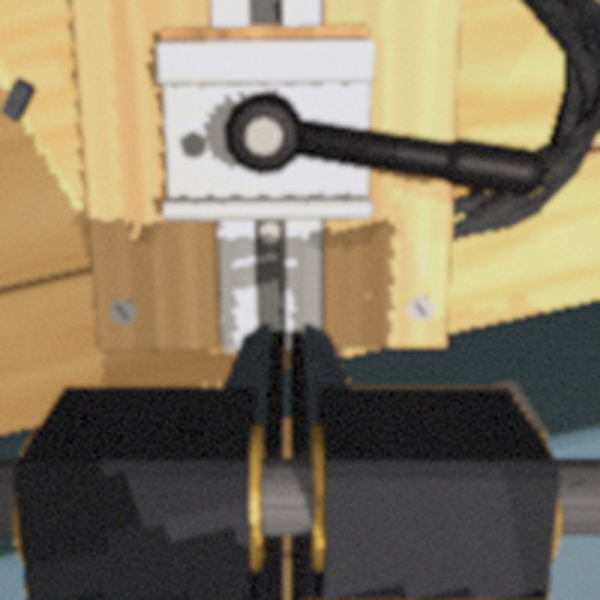

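The closed fingertips sit clear behind the lip, which is at crop row 215, and over the track.

Call:
apply_moves(deltas=[[[0.02,-0.03,0.2],[0,0,0],-1],[[0.02,0,0.2],[0,0,0],-1],[[0,0,0.21],[0,0,0],-1],[[0,0,0],[0,0,0],-1],[[0,0,0],[0,0,0],-1],[[0,0,0],[0,0,0],-1]])

```text
time_s: 4.02
ee_pos: [0.6575, 0.089, 0.055]
eef_rot: [[-0.972, 0.236, 0.002], [0.236, 0.972, 0.0], [-0.002, 0.001, -1.0]]
contact_force: [-0.3, -0.5, 0.8]
opening: 0.006
grip_force: 0.0
```

Call:
apply_moves(deltas=[[[0.05,0,0],[0,0,0],-1],[[0.05,0,0],[0,0,0],-1],[[0.05,0,0],[0,0,0],-1],[[0.05,0,0],[0,0,0],-1],[[0.05,0,0],[0,0,0],-1],[[0.05,0,0],[0,0,0],-1],[[0.05,0,0],[0,0,0],-1],[[0.05,0,0],[0,0,0],-1],[[0,0,0],[0,0,0],-1]])

```text
time_s: 4.77
ee_pos: [0.6166, 0.0985, 0.0538]
eef_rot: [[-0.972, 0.235, -0.0], [0.235, 0.972, 0.0], [0.001, 0.0, -1.0]]
contact_force: [2.5, -1.1, 0.8]
opening: 0.005
grip_force: 0.6
```

```bash
python3 - <<'E'
from h import *
s=arm.get_state();print(B(s["ee_pos"]),s["ee_pos"][2])
a,b=arm.get_image("wrist"),arm.get_image("side")
cv2.imwrite("pics/w4.png",np.hstack([cv2.resize(a[0:240,120:380],(400,370)),cv2.resize(b[130:250,200:330],(400,370),interpolation=2)]))
E
```

```text
[95.9  6.1] 0.053834898135156226
```

View pics/w4.png

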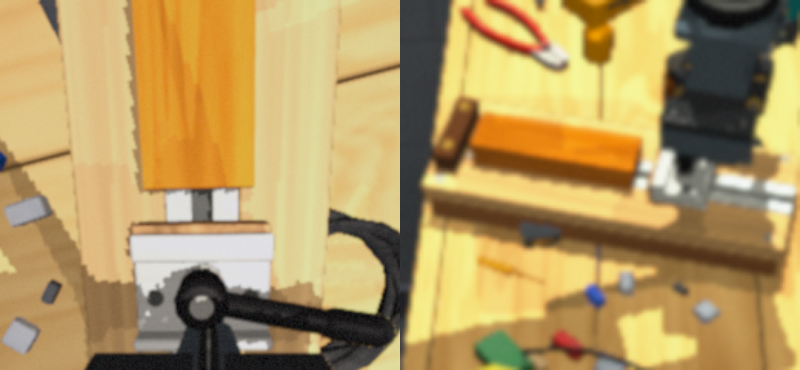

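The dog is following the finger at about 3 N drag, with a gap of around 12 mm still to the block.

Call:
apply_moves(deltas=[[[0.04,0,0],[0,0,0],-1],[[0.04,0,0],[0,0,0],-1],[[0.04,0,0],[0,0,0],-1],[[0,0,0],[0,0,0],-1],[[0,0,0],[0,0,0],-1]])

```text
time_s: 5.28
ee_pos: [0.6049, 0.1014, 0.0532]
eef_rot: [[-0.972, 0.236, -0.002], [0.236, 0.972, 0.0], [0.002, -0.0, -1.0]]
contact_force: [0.5, -1.2, 0.9]
opening: 0.006
grip_force: 0.4
```

Call:
apply_moves(deltas=[[[0.03,0,0],[0,0,0],-1],[[0.03,0,0],[0,0,0],-1],[[0,0,0],[0,0,0],-1],[[0,0,0],[0,0,0],-1]])

```text
time_s: 5.62
ee_pos: [0.5999, 0.1025, 0.0534]
eef_rot: [[-0.972, 0.236, -0.0], [0.236, 0.972, 0.0], [0.0, -0.0, -1.0]]
contact_force: [2.3, -2.5, -0.6]
opening: 0.007
grip_force: 1.4
```

Call:
apply_moves(deltas=[[[0.03,0,0],[0,0,0],-1],[[0.03,0,0],[0,0,0],-1],[[0,0,0],[0,0,0],-1],[[0,0,0],[0,0,0],-1]])

```text
time_s: 5.95
ee_pos: [0.5935, 0.104, 0.0533]
eef_rot: [[-0.972, 0.235, -0.001], [0.235, 0.972, 0.0], [0.001, -0.0, -1.0]]
contact_force: [2.4, -1.5, 0.2]
opening: 0.009
grip_force: 1.3
```

Call:
apply_moves(deltas=[[[0.03,0,0],[0,0,0],-1],[[0.03,0,0],[0,0,0],-1],[[0,0,0],[0,0,0],-1],[[0,0,0],[0,0,0],-1]])

```text
time_s: 6.28
ee_pos: [0.5916, 0.1046, 0.0537]
eef_rot: [[-0.972, 0.235, 0.007], [0.235, 0.972, -0.001], [-0.007, 0.001, -1.0]]
contact_force: [10.0, -4.5, -5.5]
opening: 0.006
grip_force: 5.2
```

Call:
apply_moves(deltas=[[[0.03,0,0],[0,0,0],-1],[[0,0,0],[0,0,0],-1],[[0,0,0],[0,0,0],-1]])

```text
time_s: 6.53
ee_pos: [0.5915, 0.1047, 0.054]
eef_rot: [[-0.972, 0.234, 0.013], [0.234, 0.972, -0.002], [-0.013, 0.001, -1.0]]
contact_force: [14.8, -7.1, -8.5]
opening: 0.002
grip_force: 7.9
```

```bash
python3 - <<'E'
from h import *
s=arm.get_state();print(B(s["ee_pos"]),s["ee_pos"][2])
a,b=arm.get_image("wrist"),arm.get_image("side")
cv2.imwrite("pics/w5.png",np.hstack([cv2.resize(a[0:240,120:380],(400,370)),cv2.resize(b[130:250,200:330],(400,370),interpolation=2)]))
E
```

```text
[70.1  6.3] 0.05404199196077859
```

View pics/w5.png

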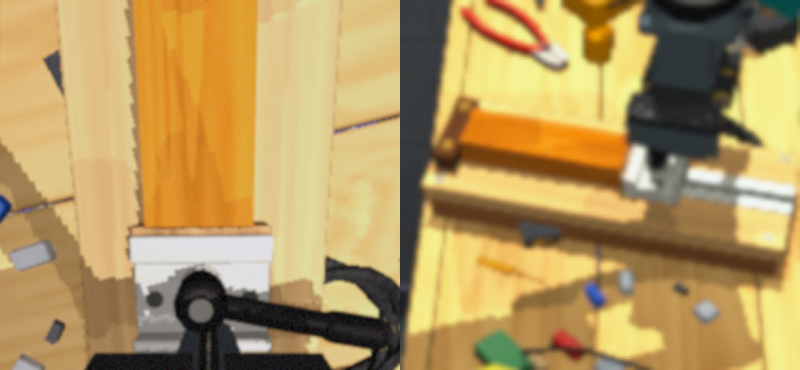

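The block is now nipped: the cork jaw sits on its end, the far end meets the stop, and the dog stalled at about 17 N. I'll back off, rise, and locate the lever.

Call:
apply_moves(deltas=[[[-0.09,0,0],[0,0,0],-1],[[-0.15,0,0],[0,0,0],-1],[[0,0,0],[0,0,0],-1],[[0,0,-0.3],[0,0,0],-1],[[0,0,-0.3],[0,0,0],-1],[[0,0,-0.3],[0,0,0],-1],[[0,0,0],[0,0,0],-1],[[0,0,0],[0,0,0],-1]])

```text
time_s: 7.3
ee_pos: [0.6083, 0.1012, 0.1452]
eef_rot: [[-0.972, 0.236, 0.001], [0.236, 0.972, 0.001], [-0.001, 0.002, -1.0]]
contact_force: [-0.4, 0.1, -0.4]
opening: 0.007
grip_force: 0.0
```

```bash
python3 - <<'E'
from h import *
s=arm.get_state();print(B(s["ee_pos"]),s["ee_pos"],s["time_s"])
cal=arm.get_calibration("wrist");a=arm.get_image("wrist");np.save("cal.npy",cal,allow_pickle=True)
for t in("lever","lever_end"):
  for x in arm.outline_of("wrist",t)[:2]:
    v=np.argwhere(x["pixels"]);print(t,x["score"],x["location"],v.min(0),v.max(0))
cv2.imwrite("pics/w6.png",cv2.resize(a[60:260,160:360],(600,600),interpolation=2))
E
```

```text
[87.2  6.7] [0.60828298 0.10117987 0.14516599] 7.3
lever 0.96 [282.7, 157.3] [138 240] [169 334]
lever_end 0.72 [281.4, 155.6] [138 240] [169 334]
```

View pics/w6.png

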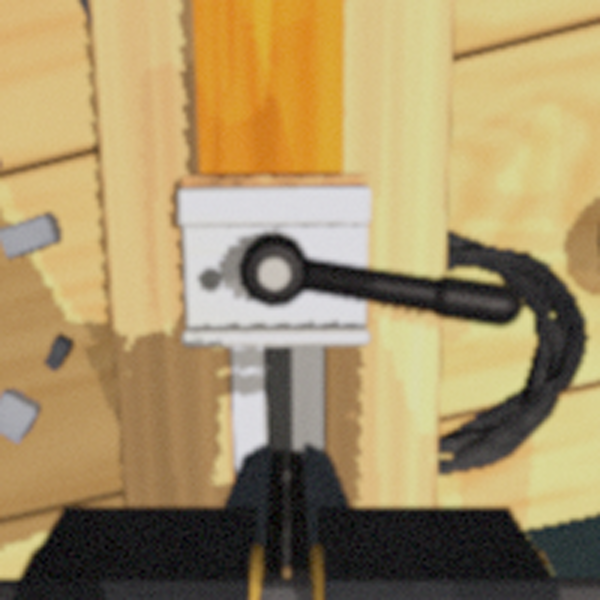

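The dog and block stay nipped after release. The hub is at crop (274,272) and the lever tip at (518,303).

```bash
python3 - <<'E'
from h import *
cal=np.load("cal.npy",allow_pickle=True).item()
for n,p,z in(("hub",(274,272),.095),("mid",(445,297),.094),("tip",(520,304),.096),("lipR",(368,343),.075),("lipL",(184,343),.075),("jawR",(368,180),.067),("boardR",(447,240),.045),("boardL",(105,240),.045)):
    w=ray("wrist",(160+p[0]/3,60+p[1]/3),z,cal);print(n,B(w),np.round(w,3))
E
```

```text
hub [42.3  3.9] [0.564 0.109 0.095]
mid [50.4 54.7] [0.583 0.156 0.094]
tip [52.4 76.5] [0.59  0.177 0.096]
lipR [68.1 33.9] [0.596 0.132 0.075]
lipL [ 67.4 -25.9] [0.582 0.074 0.075]
jawR [17.  33.8] [0.546 0.143 0.067]
boardR [38. 64.] [0.573 0.168 0.045]
boardL [ 36.7 -55.7] [0.545 0.052 0.045]
```

Call:
apply_moves(deltas=[[[0.23,0.19,0],[0,0,0],-1],[[0.23,0.19,0],[0,0,0],-1],[[0.23,0.18,0],[0,0,0],-1],[[0,0,0],[0,0,0],-1],[[0,0,0],[0,0,0],-1],[[0,0,0.22],[0,0,0],-1],[[0,0,0.22],[0,0,0],-1],[[0,0,0.21],[0,0,0],-1],[[0,0,0],[0,0,0],-1],[[0,0,0],[0,0,0],-1]])

```text
time_s: 8.28
ee_pos: [0.5543, 0.1701, 0.077]
eef_rot: [[-0.972, 0.236, -0.004], [0.236, 0.972, -0.001], [0.003, -0.002, -1.0]]
contact_force: [-0.5, 1.0, 0.3]
opening: 0.005
grip_force: 0.0
```

```bash
python3 - <<'E'
from h import *
s=arm.get_state();print(B(s["ee_pos"]),s["ee_pos"],s["contact_force"])
E
```

```text
[19.1 61.7] [0.554301   0.1701146  0.07702948] [-0.4896578   0.95601893  0.34987625]
```

Call:
apply_moves(deltas=[[[0,0,-0.04],[0,0,0],-1],[[-0.06,0,0],[0,0,0],-1],[[-0.06,0,0],[0,0,0],-1],[[-0.06,0,0],[0,0,0],-1],[[-0.06,0.01,0],[0,0,0],-1],[[-0.06,0,0],[0,0,0],-1],[[-0.06,0,0],[0,0,0],-1],[[0,0,0],[0,0,0],-1],[[0,0,0],[0,0,0],-1]])

```text
time_s: 9.03
ee_pos: [0.5903, 0.1635, 0.0822]
eef_rot: [[-0.972, 0.236, -0.001], [0.236, 0.972, 0.0], [0.001, -0.0, -1.0]]
contact_force: [0.5, -0.6, 0.8]
opening: 0.003
grip_force: 0.0
```

```bash
cat > look.py <<'E'
from h import *
import sys
s=arm.get_state();print(B(s["ee_pos"]),s["ee_pos"][2],np.round(s["contact_force"],1))
a=arm.get_image("wrist")
for x in arm.outline_of("wrist","lever")[:1]:
    v=np.argwhere(x["pixels"]);print(x["score"],x["location"],v.min(0),v.max(0))
cv2.imwrite(sys.argv[1],cv2.resize(a[60:300,100:400],(750,600),interpolation=2))
E
python3 look.py pics/w7.png
```

```text
[55.7 63.4] 0.08219321941922961 [ 0.5 -0.6  0.8]
0.9 [187.7, 207.4] [186 156] [223 274]
```

View pics/w7.png

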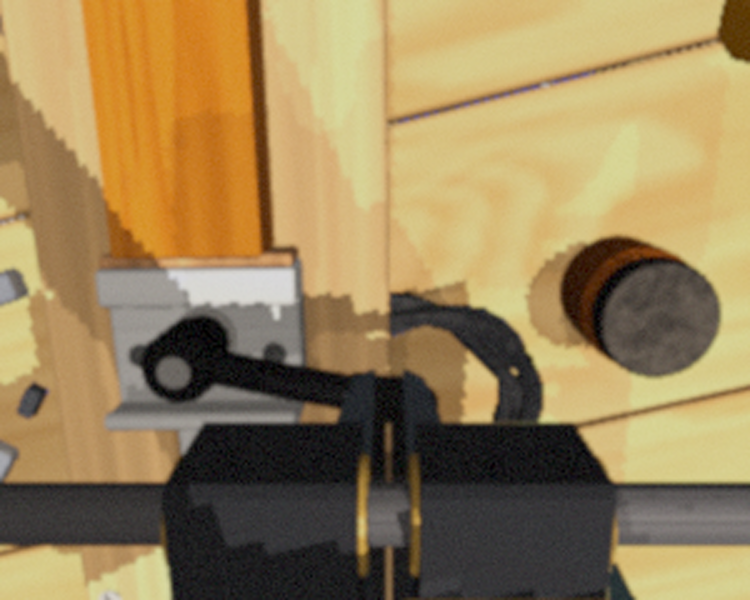

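Fingertips are on the block side of the lever, with its outer end behind them. The jar is clear. I'll continue along the arc.

Call:
apply_moves(deltas=[[[-0.06,-0.02,0],[0,0,0],-1],[[-0.06,-0.02,0],[0,0,0],-1],[[-0.05,-0.03,0],[0,0,0],-1],[[-0.05,-0.03,0],[0,0,0],-1],[[-0.05,-0.04,0],[0,0,0],-1],[[-0.04,-0.05,0],[0,0,0],-1],[[0,0,0],[0,0,0],-1],[[0,0,0],[0,0,0],-1]])

```text
time_s: 9.8
ee_pos: [0.6158, 0.1373, 0.0824]
eef_rot: [[-0.972, 0.236, -0.0], [0.236, 0.972, 0.0], [0.0, 0.0, -1.0]]
contact_force: [0.3, 0.4, 0.3]
opening: 0.007
grip_force: 0.0
```

```bash
cat > look.py <<'E'
from h import *
s=arm.get_state();print(B(s["ee_pos"]),s["ee_pos"][2],np.round(s["contact_force"],1))
P=np.append(m+R@[.0423,.0039],0)
for cam in("wrist","side","top"):
    a=arm.get_image(cam);cal=arm.get_calibration(cam)
    for x in arm.outline_of(cam,"lever")[:1]:
        v=np.argwhere(x["pixels"])[:,::-1]
        b=np.array([B(ray(cam,p,.094,cal)) for p in v])-[42.3,3.9]
        r=np.hypot(*b.T);f=b[(r>22)&(r<85)]
        if len(f)>5:c=f.mean(0);print(cam,round(x["score"],2),len(f),"theta",round(float(np.arctan2(c[0],c[1])),2),"rmax",r.max())
E
python3 look.py
```

```text
[86.4 43.7] 0.08235289103103108 [0.3 0.4 0.3]
wrist 0.59 1272 theta 0.15 rmax 74.73928016779396
```

```bash
python3 - <<'E'
from h import *
for cam in("wrist","side","top"):
    a=arm.get_image(cam);cal=arm.get_calibration(cam)
    cv2.imwrite(f"pics/n_{cam}.png",a)
    for t in("lever","lever_end","dog"):
      for x in arm.outline_of(cam,t)[:2]:
        v=np.argwhere(x["pixels"])[:,::-1]
        b=np.array([B(ray(cam,p,.094,cal)) for p in v])-[42.3,3.9]
        r=np.hypot(*b.T);th=np.arctan2(b[:,0],b[:,1])
        prof=[(k,round(float(np.median(th[(r>=k)&(r<k+10)])),2),int(((r>=k)&(r<k+10)).sum())) for k in range(10,90,10) if ((r>=k)&(r<k+10)).sum()>2]
        print(cam,t,round(x["score"],2),np.round(x["location"]),v.min(0),v.max(0),prof)
E
```

```text
wrist lever 0.86 [234. 174.] [180 147] [303 187] [(10, -0.08, 362), (20, 0.13, 232), (30, 0.14, 220), (40, 0.15, 222), (50, 0.15, 286), (60, 0.15, 267), (70, 0.16, 79)]
wrist lever_end 0.95 [234. 168.] [180 147] [303 188] [(10, -0.08, 377), (20, 0.13, 232), (30, 0.14, 232), (40, 0.15, 231), (50, 0.15, 280), (60, 0.16, 280), (70, 0.16, 96)]
wrist dog 0.97 [211. 164.] [159 121] [303 194] [(10, -0.11, 2073), (20, -0.61, 2161), (30, -0.36, 962), (40, 0.13, 243), (50, 0.15, 279), (60, 0.16, 287), (70, 0.16, 95)]
wrist dog 0.75 [236. 172.] [180 147] [303 188] [(10, -0.05, 357), (20, 0.12, 225), (30, 0.14, 230), (40, 0.15, 227), (50, 0.16, 281), (60, 0.16, 280), (70, 0.16, 94)]
side lever 0.46 [281. 175.] [280 161] [291 184] [(10, 0.39, 30), (20, 2.74, 24), (30, 2.86, 14), (40, 0.15, 8), (50, 0.13, 5)]
side lever_end 0.43 [287. 171.] [279 160] [292 184] [(10, 0.25, 45), (20, 0.39, 32), (30, 0.26, 22), (40, 0.15, 10), (50, 0.12, 12)]
side dog 0.7 [282. 186.] [272 161] [293 195] [(10, 0.15, 47), (20, 1.87, 62), (30, 2.14, 63), (40, 2.46, 69), (50, 2.59, 64), (60, 2.72, 55), (70, 2.81, 31)]
top lever_end 0.7 [190. 170.] [182 162] [196 177] []
```

```bash
python3 - <<'E'
from h import *
cal=np.load("cal.npy",allow_pickle=True).item()
print("w6: reported TCP projects to",proj("wrist",[.6083,.1012,.1452],cal),"seen tip ~ (255,210)")
for d in(.01,.02,.03,-.01): print(d,proj("wrist",[.6083,.1012,.1452+d],cal))
a=np.radians(-13.65);
for d in(.005,.01,.016): print("toward -x",d,proj("wrist",[.6083-d*np.cos(a),.1012-d*np.sin(a),.1452],cal))
# dark finger rows near column 245..265 now
im=cv2.imread("pics/n_wrist.png").astype(int).sum(2)
s=arm.get_state();print("now TCP proj",proj("wrist",s["ee_pos"]),"lever under? ", proj("wrist",[*(m+R@[.0505,.0627]),.094]))
for c in(236,242,248,254,260,266,272,278):print(c,im[180:240:4,c].tolist())
E
```

```text
w6: reported TCP projects to [255.1932084  219.08601568] seen tip ~ (255,210)
0.01 [255.21433791 224.15424058]
0.02 [255.2376235 229.7396343]
0.03 [255.26341294 235.92561167]
-0.01 [255.17394877 214.46630851]
toward -x 0.005 [255.19087269 212.80053404]
toward -x 0.01 [255.1885064  206.43275576]
toward -x 0.016 [255.18562563 198.68049652]
now TCP proj [255.14025841 219.01145163] lever under?  [282.0128472  175.29154768]
236 [422, 331, 393, 402, 364, 364, 356, 352, 359, 367, 353, 247, 116, 64, 75]
242 [413, 318, 286, 339, 375, 369, 369, 380, 151, 113, 109, 128, 115, 25, 83]
248 [535, 460, 308, 341, 388, 347, 457, 319, 125, 121, 110, 118, 111, 104, 113]
254 [438, 378, 317, 469, 384, 364, 558, 559, 234, 236, 237, 236, 258, 248, 253]
260 [225, 381, 322, 440, 343, 323, 525, 519, 121, 78, 42, 16, 40, 45, 24]
266 [46, 364, 348, 371, 377, 351, 500, 555, 137, 117, 117, 99, 119, 81, 79]
272 [105, 120, 325, 329, 331, 318, 380, 392, 379, 322, 170, 113, 107, 86, 89]
278 [113, 83, 286, 278, 288, 282, 293, 300, 300, 298, 240, 258, 181, 61, 92]
```

```bash
python3 - <<'E'
from h import *
s=arm.get_state();cal=arm.get_calibration("wrist");cal={k:np.array(v) for k,v in cal.items()}
cal["world_from_camera"][:3,3]+=np.array([.5903,.1635,.0822])-s["ee_pos"]
for p in((175,372),(230,370),(280,380),(340,390),(345,395)):
    b=B(ray("wrist",(100+p[0]/2.5,60+p[1]/2.5),.094,cal))-[42.3,3.9];print(p,b,np.arctan2(*b))
im=cv2.imread("pics/w7.png").astype(int).sum(2)
for c in range(200,361,20):
    d=np.where(im[330:425,c]<130)[0]+330
    if len(d):
        b=B(ray("wrist",(100+c/2.5,60+d.mean()/2.5),.094,cal))-[42.3,3.9];print(c,d.min(),d.max(),b,round(float(np.arctan2(*b)),2))
E
```

```text
(175, 372) [0.5 0.2] 1.190289949682532
(230, 370) [ 0.1 15.6] 0.006410168610311686
(280, 380) [ 3.2 29.4] 0.10841674695412458
(340, 390) [ 6.4 46.1] 0.1379469080274158
(345, 395) [ 7.9 47.5] 0.16480726397620238
200 330 394 [-2.3  7.5] -0.3
220 330 383 [-3.9 13.1] -0.29
240 356 387 [ 0.6 18.4] 0.03
260 360 391 [ 1.8 23.9] 0.08
280 362 396 [ 2.9 29.4] 0.1
300 368 400 [ 4.5 35. ] 0.13
320 371 403 [ 5.4 40.5] 0.13
340 375 424 [ 7.9 46.1] 0.17
360 375 424 [ 9.3 51.7] 0.18
```

The lever still reads about 0.15 rad, so the high pass missed it. I'll go back to the block side and engage it deeper. The finger's arc stays outside the lip's corners, so this is safe.

Call:
apply_moves(deltas=[[[0,0,-0.35],[0,0,0],-1],[[0,0,-0.35],[0,0,0],-1],[[0,0,0],[0,0,0],-1],[[0.22,0.06,0],[0,0,0],-1],[[0.22,0.06,0],[0,0,0],-1],[[0.22,0.06,0],[0,0,0],-1],[[0,0,0],[0,0,0],-1],[[0,0,0],[0,0,0],-1]])

```text
time_s: 11.37
ee_pos: [0.5555, 0.1713, 0.1528]
eef_rot: [[-0.972, 0.234, 0.001], [0.234, 0.972, 0.0], [-0.001, 0.0, -1.0]]
contact_force: [-0.5, -0.6, 0.5]
opening: 0.004
grip_force: 0.0
```

Call:
apply_moves(deltas=[[[0,0,0.3],[0,0,0],-1],[[0,0,0.3],[0,0,0],-1],[[0,0,0.3],[0,0,0],-1],[[0,0,0],[0,0,0],-1],[[0,0,0],[0,0,0],-1],[[0,0,0],[0,0,0],-1]])

```text
time_s: 11.87
ee_pos: [0.5577, 0.171, 0.0638]
eef_rot: [[-0.972, 0.236, 0.003], [0.236, 0.972, 0.001], [-0.003, 0.001, -1.0]]
contact_force: [-0.2, 0.0, 0.5]
opening: 0.005
grip_force: 0.0
```

```bash
cat > look.py <<'E'
from h import *
s=arm.get_state();print(B(s["ee_pos"]),s["ee_pos"][2],np.round(s["contact_force"],1),s["time_s"])
for cam in("wrist",):
    a=arm.get_image(cam);cal=arm.get_calibration(cam)
    for x in arm.outline_of(cam,"lever")[:2]:
        v=np.argwhere(x["pixels"])[:,::-1]
        b=np.array([B(ray(cam,p,.094,cal)) for p in v])-[42.3,3.9]
        r=np.hypot(*b.T);th=np.arctan2(b[:,0],b[:,1])
        print(round(x["score"],2),[(k,round(float(np.median(th[(r>=k)&(r<k+10)])),2),int(((r>=k)&(r<k+10)).sum())) for k in range(10,90,10) if ((r>=k)&(r<k+10)).sum()>2])
E
python3 look.py
```

```text
[22.2 63.3] 0.06383271883343955 [-0.2  0.   0.5] 11.8667
0.62 [(10, -1.48, 136), (20, -1.23, 17)]
```

Call:
apply_moves(deltas=[[[-0.06,0,0],[0,0,0],-1],[[-0.06,0,0],[0,0,0],-1],[[-0.05,0,0],[0,0,0],-1],[[0,0,0],[0,0,0],-1]])

```text
time_s: 12.3
ee_pos: [0.5741, 0.1667, 0.063]
eef_rot: [[-0.972, 0.236, 0.002], [0.236, 0.972, 0.0], [-0.002, 0.001, -1.0]]
contact_force: [-0.1, 0.1, -0.3]
opening: 0.001
grip_force: 0.0
```

Call:
apply_moves(deltas=[[[-0.06,0,0],[0,0,0],-1],[[-0.06,0,0],[0,0,0],-1],[[-0.05,0,0],[0,0,0],-1]])

```text
time_s: 12.55
ee_pos: [0.5895, 0.1628, 0.0623]
eef_rot: [[-0.972, 0.236, -0.0], [0.236, 0.972, 0.0], [0.0, 0.0, -1.0]]
contact_force: [-1.3, -0.3, 0.4]
opening: 0.007
grip_force: 0.5
```

```bash
python3 look.py
```

```text
[55.  62.5] 0.06233578809155432 [-1.3 -0.3  0.4] 12.55
0.85 [(10, -0.47, 566), (20, 0.29, 9)]
```

The lever is now in contact, at about 1.3 N. I'll follow the arc.

Call:
apply_moves(deltas=[[[-0.06,-0.01,0],[0,0,0],-1],[[-0.05,-0.02,0],[0,0,0],-1],[[-0.05,-0.03,0],[0,0,0],-1],[[-0.04,-0.03,0],[0,0,0],-1],[[0,0,0],[0,0,0],-1]])

```text
time_s: 13.07
ee_pos: [0.6072, 0.1485, 0.0624]
eef_rot: [[-0.972, 0.236, 0.001], [0.236, 0.972, -0.0], [-0.001, 0.0, -1.0]]
contact_force: [-0.1, 0.2, 0.5]
opening: 0.002
grip_force: 0.1
```

```bash
python3 look.py
```

```text
[75.4 52.6] 0.06241773150515775 [-0.1  0.2  0.5] 13.0667
0.66 [(10, -0.09, 623), (20, 0.93, 261), (30, 0.87, 70)]
```

Call:
apply_moves(deltas=[[[-0.05,-0.03,0],[0,0,0],-1],[[-0.04,-0.04,0],[0,0,0],-1],[[-0.04,-0.04,0],[0,0,0],-1],[[-0.03,-0.05,0],[0,0,0],-1],[[-0.03,-0.05,0],[0,0,0],-1],[[0,0,0],[0,0,0],-1]])

```text
time_s: 13.67
ee_pos: [0.6205, 0.1231, 0.0625]
eef_rot: [[-0.972, 0.236, 0.001], [0.236, 0.972, -0.001], [-0.001, -0.0, -1.0]]
contact_force: [0.0, 0.1, -1.0]
opening: 0.006
grip_force: 0.0
```

```bash
python3 look.py
```

```text
[94.2 30.9] 0.06253227653339861 [ 0.   0.1 -1. ] 13.6667
0.92 [(10, 1.04, 469), (20, 1.36, 264), (30, 1.38, 252), (40, 1.39, 155)]
0.31 [(10, -0.15, 2691), (20, -0.44, 3160), (30, -0.37, 1054), (40, 1.39, 150)]
```

Call:
apply_moves(deltas=[[[0,-0.04,0],[0,0,0],-1],[[0,-0.04,0],[0,0,0],-1],[[0,0,0],[0,0,0],-1]])

```text
time_s: 14.02
ee_pos: [0.6193, 0.1194, 0.063]
eef_rot: [[-0.972, 0.237, 0.004], [0.237, 0.972, 0.006], [-0.002, 0.006, -1.0]]
contact_force: [3.3, 8.1, -1.1]
opening: 0.005
grip_force: 4.1
```

Call:
apply_moves(deltas=[[[0,-0.03,0],[0,0,0],-1],[[0,0,0],[0,0,0],-1],[[0,0,0],[0,0,0],-1]])

```text
time_s: 14.27
ee_pos: [0.6193, 0.1187, 0.0631]
eef_rot: [[-0.972, 0.236, 0.005], [0.237, 0.972, 0.009], [-0.003, 0.01, -1.0]]
contact_force: [3.7, 13.4, -1.9]
opening: 0.003
grip_force: 6.9
```

```bash
python3 look.py
```

```text
[94.  26.3] 0.06309167426100394 [ 3.7 13.4 -1.9] 14.2667
0.95 [(10, 1.24, 401), (20, 1.43, 249), (30, 1.44, 250), (40, 1.46, 127)]
0.38 [(10, -0.16, 2686), (20, -0.13, 4316), (30, 0.3, 4951), (40, -0.14, 4929), (50, -0.75, 3609), (60, -1.08, 2733), (70, -1.22, 2396), (80, -1.2, 1766)]
```

Hard stop reached: the lever stalls at 14 N and reads 1.45 rad. I'll back off sideways and rise clear, then check.

Call:
apply_moves(deltas=[[[0,0.12,0],[0,0,0],-1],[[0,0.2,0],[0,0,0],-1],[[0,0,0],[0,0,0],-1],[[0,0,-0.3],[0,0,0],-1],[[0,0,-0.3],[0,0,0],-1],[[0,0,-0.3],[0,0,0],-1],[[0,0,0],[0,0,0],-1],[[0,0,0],[0,0,0],-1],[[0,0,0],[0,0,0],-1]])

```text
time_s: 15.12
ee_pos: [0.6239, 0.1442, 0.1518]
eef_rot: [[-0.972, 0.236, -0.001], [0.236, 0.972, -0.001], [0.001, -0.001, -1.0]]
contact_force: [0.3, -0.1, -0.2]
opening: 0.003
grip_force: 0.0
```

```bash
python3 look.py; python3 - <<'E'
from h import *
arm.get_image("wrist");cal=arm.get_calibration("wrist")
for t,z in(("block",.071),("dog",.067)):
  for x in arm.outline_of("wrist",t)[:1]:
    v=np.argwhere(x["pixels"])[:,::-1];b=np.array([B(ray("wrist",p,z,cal)) for p in v])
    print(t,x["score"],b.min(0),b.max(0))
arm.get_image("side");cal=arm.get_calibration("side")
for t,z in(("block",.071),):
  for x in arm.outline_of("side",t)[:1]:
    v=np.argwhere(x["pixels"])[:,::-1];b=np.array([B(ray("side",p,z,cal)) for p in v]);print("side",x["score"],b.min(0),b.max(0))
E
```

```text
[92.7 52.2] 0.1518048432926201 [ 0.3 -0.1 -0.2] 15.1167
0.6 [(10, 1.14, 211), (20, 1.4, 121), (30, 1.43, 115), (40, 1.44, 113), (50, 1.45, 132), (60, 1.45, 132), (70, 1.46, 47)]
block 0.6 [-79.6 -19.8] [14.9 28.2]
dog 0.93 [ 15.5 -27.3] [127.4  36.4]
side 0.59 [-135.4  -43.6] [15.2 26.7]
```

```bash
python3 -c "
from workcell import arm
print(arm.job_done())"
```

```text
the job is handed in; nothing more can be done
None
```

I handed the job in: the block is nipped between the dog and the stop, the lever is at its hard stop at about 1.45 rad, and the arm has been backed off clear; a first lever pass, made higher up, had missed the lever without moving it, and I did not re-check the cork block, jar and cutters at the end.

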